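# Turn off the plate under the moka pot and take the pot off to the trivet

### The arm

A 6-joint arm with a two-finger parallel gripper is mounted at the origin on a cart in front of the work surface, level with it; the furniture and walls round the work are solid. World frame = base frame: x ahead of the robot, y to its left, z up, the work surface at z = 0. Lengths are in m, angles in rad, forces in N, time in s.
With the tool pointing down it reaches from about 0.3 to 0.875 m from the base axis. Payload 6.4 kg.
Tool frame: the origin (TCP) lies on the centre line of the jaws, within the pads' length; the fingertips stand 22 mm ahead of it and the grasp point (between the pads) lies 3 mm ahead of it; z points along the fingers, y is the line along which they close (so a half turn about z gives the same grasp; the last joint's range is limited). The gripper opens to 85 mm and grips with 20 to 120 N. Pads are 22 mm wide; open, the fingers measure 114 mm over their backs; the gripper's body (76 mm by 85 mm) begins 54 mm behind the grasp point. The pads swing forward as they close: fully open they stand 13 mm farther back than shut.
Start: joints at [-1.344, 0.181, 1.607, -0, 1.354, -0.206], TCP at [0.241, -0.522, 0.253] pointing down, gripper open.
Joint ranges: [-2.99, 2.99], [-0.89, 2.07], [0.3, 2.58], [-1.14, 4.28], [0, 2.63], [-3.12, 3.12]. Speed limits (rad/s): [2.57, 2.57, 3.01, 3.14, 3.14, 3.14].

### API

Orientations are given as a unit quaternion [w, x, y, z].
In Python, from bench import ctrl gives the robot as it stands. The module is installed in compiled form; this text tells all that it offers.
- The arm moves only by the tool servo_tool, never from a script. Its argument "commands" is a list of rows, each a list of 3 entries, a list of its own where there are three numbers: the shift along the tool's x, y, z in mm, then the turn about the tool's z in rad, then the finger opening in mm, from 0 to 85.4. In form: [[[dx, dy, dz], turn, jaw], ...]. A call has 1 to 20 rows; each row shifts and turns the commanded pose from where the row before left it, along the tool's axes as they then stand; what a row does not reach is not made up. A row lasts 1/8 s, in which the tool goes at most 62.5 mm and 10.7 degrees, less where a joint would pass 70% of its speed; a pose out of reach is approached as far as the arm can. A call with a gripper value outside its range is refused whole. The fingers move at their own pace and stop on an object; the grip force is fixed at half the most. Time passes only in rows, so rows that do not move let the fingers close. It gives the time, the measured TCP pose, the force, the opening and the grip force at its end, in the units of the state.
- ctrl.get_obs(): the state, without advancing time (a new reading comes with each control period).
- ctrl.camera(name): name is "scene" or "top" or "wrist"; returns a dict with "color" (400x640x3 uint8, red, green, blue), "z_map" (400x640 float32, m along the optical axis (not along the pixel's ray), 0 where there is no reading), "fx", "fy", "cx", "cy" (pixels), "k1" (the pictures are not rectified: a ray, as slopes to the right and down, at radius r is drawn at 1 + k1 r^2 times it, then the intrinsics apply), "R" (3x3) and "t" (3): a world point X has camera coordinates R X + t. Camera axes: x right, y down, z forward; pixel columns grow to the right and rows downward; lengths in m; the calibration is good to about 2 mm. A picture is of the moment at which its call begins.
- ctrl.hand_in(): hands the job in; it is judged then, once.
The state is a dict: "time_s": time; "q": joint angles; "dq": joint speeds; "joint_efforts": joint torques, N m; "eef_pos": TCP position; "eef_rot": TCP orientation; "wrist_force": force on the tool from outside, world axes, zero at the start; "torque": the same for the moment, N m; "opening": opening from 0.0 (shut) to 1.0 (fully open); "grasp_force": force on a finger pad.
Only numpy, scipy, OpenCV 4.12 (cv2) and the standard library are available. Lean on these libraries where they do the work, as an engineer would, in place of code of your own. Each camera call takes 0.05 s, during which the arm holds its last target. There are 200 camera calls.

### The job

The coffee has come up. Turn the hotplate that the moka pot stands on right off - its knob fully anticlockwise to the end stop - and then lift the moka pot off, keeping it upright, and set it down gently, standing wholly on the round cork trivet. The saucepan is still simmering: leave its knob as it is, and do not shift the saucepan with its spoon, the salt shaker or the canister.

Things in the scene. Friction and masses are not known exactly. Their poses are not given: they have to be found in the camera images.
- hob: White two-plate table hob on a thin board, fixed, 250 mm deep (x), 360 wide (y), deck 71 mm up. Origin: centre of its footprint on the worktop; x to its back, y to its left, z up; it stands askew, yaw 0.65 to 1.0. Its front 90 mm is a control panel sloping 32 degrees up to the deck at x = -34; panel normal (-sin 32, 0, cos 32). Knobs on it at x = -80, y = +85 (left) and -85 (right), z = 42.
- knob_left (a joint): The left knob; it feeds the left plate, right behind it. 0 = off, at its end stop, pointer straight up the slope at the printed bar; grows to 4.2 rad (full heat) as it is turned clockwise seen from in front of the panel, so off is fully anticlockwise. Turns stiffly (0.05 N m), no clicks, stays where it is left. Starts at 1.7 to 3.3 rad.
- knob_right (a joint): The right knob; it feeds the right plate, right behind it. 0 = off, at its end stop, pointer straight up the slope at the printed bar; grows to 4.2 rad (full heat) as it is turned clockwise seen from in front of the panel, so off is fully anticlockwise. Turns stiffly (0.05 N m), no clicks, stays where it is left. Starts at 1.7 to 3.3 rad.
- knob_left_axis (a point): On the left knob's axis, 20 mm out from the panel. The knob is round, black and fluted, 42 mm across low down and 40 at its top, 31 mm out from the panel; a skirt 45 mm across fills the lowest 7 mm. Grip it at any angle, with the tool along the axis. The frame turns with the knob: z out of the panel along the axis, x to the pointer.
- knob_right_axis (a point): The same point on the right knob, which has the same shape.
- knob_left_pointer (a point): Tip of the white pointer line on the left knob: 20 mm from the axis, 31 mm out from the panel.
- knob_right_pointer (a point): Tip of the white pointer line on the right knob, likewise.
- plate_left (a point): Centre of the top of the left iron plate, a disc 140 mm across whose top is 81 mm above the worktop.
- plate_right (a point): Centre of the top of the right iron plate, of the same size.
- moka: Aluminium moka pot, black handle, 0.36 to 0.54 kg, 174 mm tall, on either plate. Origin on its underside, z up; round body (98 mm across) centred at y = +18 mm. Lid fixed: rim 96 mm across 158 mm up, knob 16 mm wide up to 174 mm, both on the body's axis. The handle points along -y; at the start that is to the hob's front (-x), up to 55 degrees to either side.
- moka_base (a point): Centre of the moka pot's round foot, on its underside.
- moka_handle (a point): Where to grip the moka pot's handle: mid-plane of its top arm, 73 mm from the body's axis, 125 mm above the underside. Axes as moka. The handle is 18 mm thick across its x with flat sides; the arm's top is at 140 mm here, and the handle ends 22 mm further out along -y, running down to 66 mm above the underside.
- trivet: Round cork trivet, fixed, 160 mm across, 12 mm thick, lying on the worktop left or right of the hob. Origin: centre of its underside.
- saucepan: Old aluminium saucepan without handle, 162 mm across, 73 tall, origin at the centre of its underside; it stands on the plate that the moka pot is not on. Bystander.
- spoon: Wooden spoon, 295 mm long (x), 46 wide, 14 thick, lying across the rim of the saucepan, its ends jutting out to the front (over the panel) and the back. Origin: centre of its underside. Bystander.
- shaker: Salt shaker, 44 mm across, 90 tall, standing on the worktop just in front of the hob's panel, before the left knob or between the knobs. Origin: centre of its underside. Bystander.
- bowl: Purple bowl, fixed, 166 mm across, 75 tall, on the worktop on the other side of the hob from the trivet. Origin: centre of its underside. Bystander.
- canister: Round canister with an orange lid, 111 mm across, 146 tall, on the worktop just behind the trivet. Origin: centre of its underside. Bystander.

How it is judged:
On the way:
1. the knob of the plate under the moka pot is at its off stop (within 0.06 rad), with the pot still standing on that plate (((horizontal distance between moka and plate_left below 0.06 m and value of joint knob_left below 0.06 rad and z of moka in the frame of hob between 0.074 and 0.09 m) or (horizontal distance between moka and plate_right below 0.06 m and value of joint knob_right below 0.06 rad and z of moka in the frame of hob between 0.074 and 0.09 m))), for 0.2 s.
At the end, for the whole second after the job is handed in: The knob of the plate that the moka pot came from is at its off stop (within 0.06 rad); the pot stands upright (within 6 degrees), at rest, let go, wholly on the trivet (foot centre within 34 mm of its centre); saucepan on its plate, canister and salt shaker upright (((horizontal distance between saucepan and plate_right below 0.06 m and value of joint knob_left below 0.06 rad) or (horizontal distance between saucepan and plate_left below 0.06 m and value of joint knob_right below 0.06 rad)) and horizontal distance between moka_base and trivet below 0.034 m and z of moka in the frame of trivet between 0.007 and 0.018 m and angle between moka's own z axis and vertical below 0.1 rad and linear speed of moka below 0.02 m/s and angle between each of shaker, canister's own z axis and vertical below 0.3 rad); the robot touches nothing.
It fails at once if the knob of the plate under the saucepan turned by more than about 15 degrees ((horizontal distance between saucepan and plate_left below 0.06 m and distance of knob_left_pointer from where it was at the start of the episode above 0.006 m) or (horizontal distance between saucepan and plate_right below 0.06 m and distance of knob_right_pointer from where it was at the start of the episode above 0.006 m)).
It fails at once if the moka pot tipped by more than 25 degrees (coffee spilt) (angle between moka's own z axis and vertical above 0.44 rad).
It fails at once if the moka pot dropped or slammed on the trivet (more than 80 N) (contact force between moka and trivet above 80 N).
It fails at once if a bystander shifted: saucepan, salt shaker or canister by more than 30 mm, or the wooden spoon by more than 50 mm (distance of any of saucepan, shaker, canister from where it was at the start of the episode above 0.03 m or distance of spoon from where it was at the start of the episode above 0.05 m).
It also fails if it takes over 67 s, if anything falls off the work surface, if the arm or the gripper's body presses on something with over 40 N, if the wrist force passes 120 N, or if a joint passes its speed limit or range.

## Working session

There is one attempt and no reset: what is moved stays moved. The work goes in short steps, Python scripts to look and compute and a tool call to move; the robot and the scene stay as the last step left them, time stands still between calls to the robot, and variables do not carry over. Pictures are saved under pics/ and viewed, at most 10 in all, crops included, and the job is handed in when it is done.

Besides the shell and the picture viewer there is one more tool, called after ">>>" as name(argument=value, ...), one argument or row to a line, values as JSON. servo_tool: Moves the arm, as the interface text tells. Its arguments: {"type":"object","properties":{"commands":{"type":"array"}},"required":["commands"]}

```bash
mkdir -p pics; cat > h.py <<'E'
import numpy as np, cv2
from bench import ctrl
def cloud(c):
    z=c["z_map"]; v,u=np.mgrid[0:z.shape[0],0:z.shape[1]].astype(float)
    K=np.array([[c["fx"],0,c["cx"]],[0,c["fy"],c["cy"]],[0,0,1]])
    p=cv2.undistortPoints(np.stack([u.ravel(),v.ravel()],1)[:,None],K,np.array([c["k1"],0,0,0.]))[:,0]
    zz=z.ravel(); P=np.c_[p[:,0]*zz,p[:,1]*zz,zz]
    W=(P-np.array(c["t"]))@np.array(c["R"]); W[zz==0]=np.nan
    return W.reshape(*z.shape,3)
def proj(c,X):
    X=np.atleast_2d(X)@np.array(c["R"]).T+np.array(c["t"]); s=X[:,:2]/X[:,2:]
    s=s*(1+c["k1"]*(s**2).sum(1,keepdims=True)); return s*[c["fx"],c["fy"]]+[c["cx"],c["cy"]]
def save(im,n): cv2.imwrite("pics/"+n,cv2.cvtColor(im,cv2.COLOR_RGB2BGR))
E
python3 - <<'E'
from h import *
import pickle
D={}
for n in("top","scene"):
    c=ctrl.camera(n); D[n]=c; save(c["color"],n+"0.png"); print(n,-np.array(c["R"]).T@c["t"],c["fx"],c["k1"])
pickle.dump(D,open("d0.pkl","wb"))
print(ctrl.get_obs())
E
```

```text
top [ 0.34435968 -0.00756054  1.52236657] 470.5975924095956 -0.06581633729350356
scene [-0.30430317 -0.87177478  0.94641503] 421.14557601063626 -0.035251683578764736
{'time_s': 0.1, 'q': array([-1.34427797e+00,  1.81468694e-01,  1.60786686e+00, -1.59586295e-05,
        1.35383237e+00, -2.06269403e-01]), 'dq': array([-0.0003411 , -0.00258945, -0.00295843, -0.00015746, -0.00131139,
       -0.00124977]), 'joint_efforts': array([-2.59413109e-04, -4.45872402e+01, -3.52239525e+01, -3.23088807e-04,
        4.15066213e-03,  1.79100357e-05]), 'eef_pos': array([ 0.24108048, -0.52152147,  0.25249302]), 'eef_rot': array([-7.87516680e-04,  9.76677391e-01,  2.14710627e-01, -1.57647556e-05]), 'wrist_force': array([ 0.01213269,  0.34030433, -0.65156004]), 'torque': array([-0.05364771,  0.04419084,  0.021179  ]), 'grasp_force': 0.0, 'opening': 1.0008801809809411}
```

View pics/top0.png

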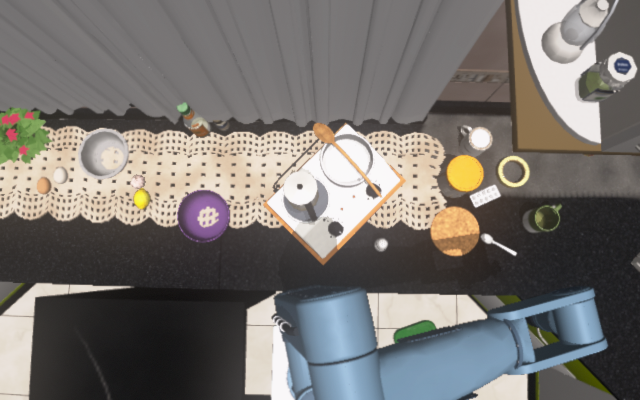

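View pics/scene0.png

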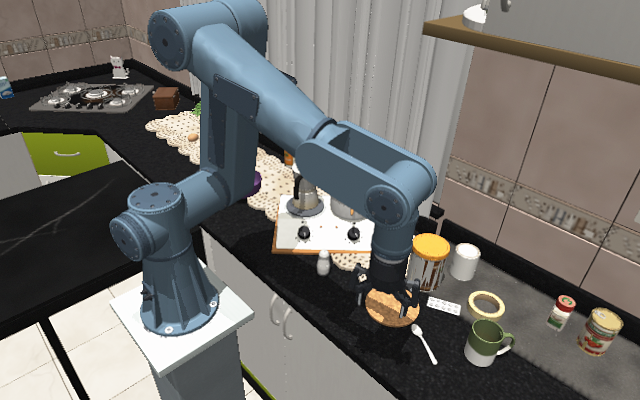

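The top view shows the moka pot (300,190) on the left plate, with the left knob at (335,229). The saucepan is on the right plate with the spoon's handle end at about (378,192), near the right knob. The shaker is at (381,244), the trivet at (456,231) and the canister at (465,173).

```bash
python3 - <<'E'
from h import *
import pickle
D=pickle.load(open("d0.pkl","rb"))
T=D["top"];W=cloud(T);S=D["scene"];WS=cloud(S)
for n,(u,v) in dict(pan=(352,170),trivet=(456,231),can=(465,173),shaker=(381,244),knobL=(335,229),mokalid=(298,185),handle=(311,210),panel=(355,212),deck=(330,180),bowl=(205,215)).items(): print(n,W[v,u].round(3))
for n,(u,v) in dict(knobL=(304,233),knobR=(354,233),panel=(330,238)).items(): print("s",n,WS[v,u].round(3))
hsv=cv2.cvtColor(T["color"],cv2.COLOR_RGB2HSV)
z=W[...,2]
# panel plane from white pixels
def roi(a,u0,u1,v0,v1):
    m=np.zeros(a.shape[:2],bool); m[v0:v1,u0:u1]=1; return m
white=(hsv[...,1]<40)&(hsv[...,2]>110)
m=roi(z,300,400,165,260)&white&(z>0.02)&(z<0.062)
P=W[m]; 
for _ in range(4):
    c=P.mean(0); n=np.linalg.svd(P-c)[2][2]; n*=np.sign(n[2]); d=abs((P-c)@n); P=P[d<0.004]
print("panel n",n,len(P),"tilt",np.degrees(np.arccos(n[2])),"yaw",np.arctan2(-n[1],-n[0]),"c",c)
A=cv2.resize(T["color"][110:270,255:415],None,fx=3.7,fy=3.7,interpolation=cv2.INTER_CUBIC); save(A,"top0c.png")
B=cv2.resize(S["color"][150:300,260:420],None,fx=4,fy=4,interpolation=cv2.INTER_CUBIC); save(B,"scene0c.png")
E
```

```text
pan [ 0.636 -0.078  0.085]
trivet [ 0.459 -0.421  0.008]
can [ 0.622 -0.411  0.151]
shaker [ 0.409 -0.169  0.089]
knobL [ 0.453 -0.028  0.071]
mokalid [0.556 0.077 0.257]
handle [0.492 0.041 0.227]
panel [ 0.511 -0.092  0.032]
deck [ 0.597 -0.01   0.121]
bowl [0.493 0.395 0.005]
s knobL [ 0.449 -0.041  0.061]
s knobR [ 0.573 -0.156  0.064]
s panel [ 0.52  -0.096  0.035]
panel n [-0.29297361 -0.31268784  0.90354456] 1020 tilt 25.372031944509533 yaw 0.8179365937234858 c [ 0.51717857 -0.07530486  0.04404346]
```

View pics/top0c.png

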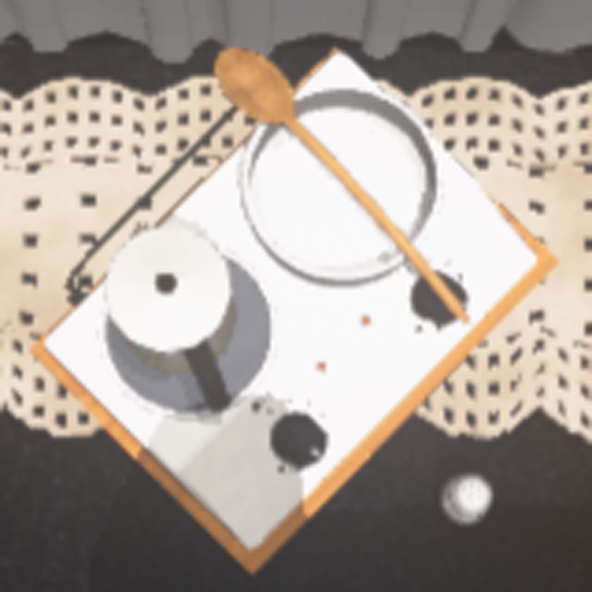

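View pics/scene0c.png

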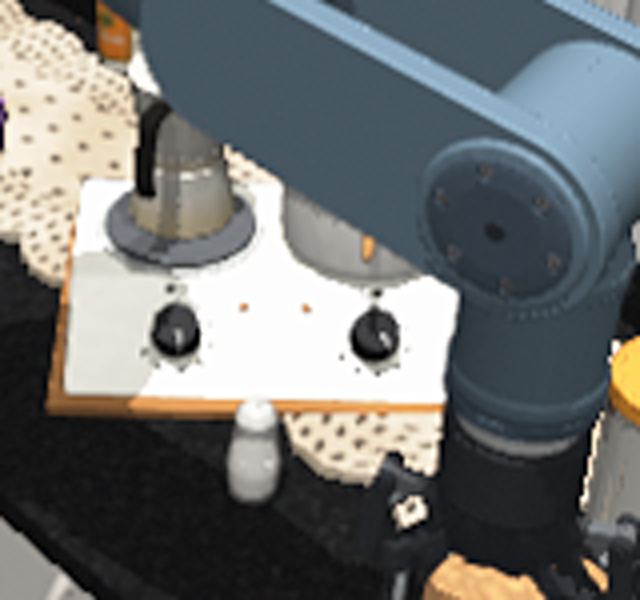

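```bash
cat >> h.py <<'E'
def ray(c,uv,z):
    K=np.array([[c["fx"],0,c["cx"]],[0,c["fy"],c["cy"]],[0,0,1]])
    p=cv2.undistortPoints(np.array([[uv]],float),K,np.array([c["k1"],0,0,0.]))[0,0]
    R=np.array(c["R"]);o=-R.T@np.array(c["t"]);d=R.T@np.r_[p,1]
    return o+d*(z-o[2])/d[2]
E
cat > m1.py <<'E'
from h import *
import pickle
from scipy.optimize import least_squares
D=pickle.load(open("d0.pkl","rb"));T=D["top"];S=D["scene"]
tc=lambda x,y:(x/3.7-.35+255,y/3.7-.35+110)
sc=lambda x,y:(x/4-.35+260,y/4-.35+150)
zb=0.004
F=[tc(252,572),tc(557,262),tc(33,350)]
w=[ray(T,p,zb) for p in F]
for a in w: print(a.round(4))
print("len",np.linalg.norm(w[0]-w[1]),np.linalg.norm(w[0]-w[2]))
H=[(-.125,.18,zb),(-.125,-.18,zb),(.125,.18,zb)]
def hob(x): c,s=np.cos(x[2]),np.sin(x[2]); return np.array([[c,-s,0],[s,c,0],[0,0,1]]),np.array([x[0],x[1],0])
s32,c32=np.sin(np.radians(32)),np.cos(np.radians(32))
top=lambda y,h:(-.08-h*s32,y,.042+h*c32)
obs=[(T,F[i],H[i]) for i in range(3)]
obs+=[(T,tc(299,439),top(.085,.02)),(T,tc(438,298),top(-.085,.02)),(S,sc(50,410),H[0]),(S,sc(176,329),top(.085,.02)),(S,sc(375,335),top(-.085,.02))]
def f(x):
    R,t=hob(x); return np.concatenate([proj(c,R@np.array(h)+t)[0]-p for c,p,h in obs])
r=least_squares(f,[.55,-.03,.8],loss="soft_l1"); print("hob",r.x,f(r.x).reshape(-1,2).round(1).tolist())
R,t=hob(r.x); A=R@np.array(top(.085,.02))+t; n=R@np.array([-s32,0,c32]); print("knobL axis",A,"n",n,"pl",R@[.125-.09+.0,.085,.081]+t)
k=ray(T,tc(166,283),.255); rim=ray(T,tc(168,287),.239); print("moka axis",k,rim)
he=ray(T,tc(213,405),.221); print("handle end",he, np.linalg.norm(he[:2]-rim[:2]),"dir",np.arctan2(*(he-rim)[[1,0]]))
W=cloud(T)
for nm,u,v,zz in (("trivet",456,231,.012),("can",465,173,.146),("shaker",381,243,.09)): print(nm,ray(T,(u,v),zz))
hsv=cv2.cvtColor(T["color"],cv2.COLOR_RGB2HSV)
def circ(u0,u1,v0,v1,lo,hi,zz):
    m=cv2.inRange(hsv,lo,hi); q=np.zeros_like(m); q[v0:v1,u0:u1]=m[v0:v1,u0:u1]
    cs=max(cv2.findContours(q,0,1)[0],key=cv2.contourArea); P=np.array([ray(T,p[0],zz)[:2] for p in cs],np.float32)
    return cv2.minEnclosingCircle(P)
print(circ(425,485,203,260,(5,60,60),(22,255,255),.012),circ(440,490,150,200,(5,150,120),(25,255,255),.146))
E
python3 m1.py
```

```text
[0.3437 0.0075 0.004 ]
[ 0.6217 -0.2564  0.004 ]
[0.5331 0.2048 0.004 ]
len 0.38330775302138176 0.27346867722846285
hob [ 0.5767254  -0.02424031  0.81320366] [[-0.2, -5.1], [-5.4, -0.1], [4.4, 0.5], [0.5, 1.0], [0.8, 0.7], [2.6, -2.1], [-0.7, -0.2], [-0.6, -0.6]]
knobL axis [ 0.45271665 -0.03164951  0.05896096] n [-0.36414702 -0.3849823   0.8480481 ] pl [0.53902466 0.05959676 0.081     ]
moka axis [0.55385182 0.07333064 0.255     ] [0.55350126 0.07276628 0.239     ]
handle end [0.46749397 0.03745992 0.221     ] 0.09297200009813558 dir -2.7520638543796676
trivet [ 0.4586849  -0.41942193  0.012     ]
can [ 0.6225359  -0.41262247  0.146     ]
shaker [ 0.41161371 -0.1687103   0.09      ]
((0.4721167981624603, -0.4188680052757263), 0.11887997388839722) ((0.6221436262130737, -0.41166800260543823), 0.05657680705189705)
```

```bash
sed -i 's/^H=.*/H=[(-.137,.192,zb),(-.137,-.192,zb),(.137,.192,zb)]/; s/(5,60,60),(22,255,255),.012/(8,90,90),(16,200,255),.012/' m1.py; cat >> m1.py <<'E'
from scipy.spatial.transform import Rotation as Ro
o=ctrl.get_obs(); q=o["eef_rot"]; Rt=Ro.from_quat([*q[1:],q[0]]).as_matrix(); print("tool axes\n",Rt.round(3))
c=ctrl.camera("wrist"); pickle.dump(c,open("w0.pkl","wb")); cw=-np.array(c["R"]).T@c["t"]
print("cam in tool",Rt.T@(cw-o["eef_pos"]),"\n",(np.array(c["R"])@Rt).round(2))
g=rim[:2]+.073*np.array([np.cos(-2.752),np.sin(-2.752)]); print("grip",g)
save(c["color"],"w0.png")
ts=[]
W=cloud(T); m=(abs(W[...,2]-.012)<.008)&(hsv[...,1]>70)&(np.hypot(W[...,0]-.459,W[...,1]+.42)<.1)
P=W[m]; print("trivet", cv2.minEnclosingCircle(P[:,:2].astype(np.float32)),P[:,:2].mean(0))
E
python3 m1.py
```

```text
[0.3437 0.0075 0.004 ]
[ 0.6217 -0.2564  0.004 ]
[0.5331 0.2048 0.004 ]
len 0.38330775302138176 0.27346867722846285
hob [ 0.57845516 -0.02508285  0.81184216] [[-0.0, -0.4], [0.1, -0.5], [-0.5, -0.1], [0.7, 0.4], [1.1, 0.2], [-0.8, -0.1], [-0.2, -0.3], [-0.1, -0.6]]
knobL axis [ 0.45443643 -0.0323232   0.05896096] n [-0.36467084 -0.38448616  0.8480481 ] pl [0.5408686  0.05880547 0.081     ]
moka axis [0.55385182 0.07333064 0.255     ] [0.55350126 0.07276628 0.239     ]
handle end [0.46749397 0.03745992 0.221     ] 0.09297200009813558 dir -2.7520638543796676
trivet [ 0.4586849  -0.41942193  0.012     ]
can [ 0.6225359  -0.41262247  0.146     ]
shaker [ 0.41161371 -0.1687103   0.09      ]
((0.46004796028137207, -0.415051132440567), 0.08235853910446167) ((0.6221436262130737, -0.41166800260543823), 0.05657680705189705)
tool axes
 [[ 0.908  0.419 -0.   ]
 [ 0.419 -0.908  0.002]
 [ 0.    -0.002 -1.   ]]
cam in tool [ 6.69762556e-02  5.91834203e-05 -1.20211402e-01] 
 [[-0.    1.   -0.  ]
 [-0.96 -0.   -0.27]
 [-0.27  0.    0.96]]
grip [0.4859716  0.04504003]
trivet ((0.46400022506713867, -0.4268465042114258), 0.09358655661344528) [ 0.45935685 -0.41422624]
```

View pics/w0.png

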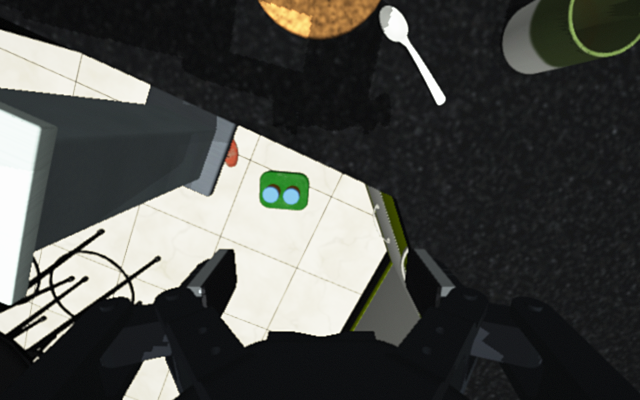

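The wrist view shows the fingers at (225,275) and (425,275) and the edge of the trivet at (320,15). The camera sits on the tool's +x side. The servo can't tilt the tool, so it stays vertical. I'll grip the knob across the slope and ratchet it round, with the camera facing away from the pot handle.

>>> servo_tool(
  commands=[
    [[33,-29.5,0],0,85],
    [[33,-29.5,0],0,85],
    [[33,-29.5,0],0,85],
    [[33,-29.5,0],0,85],
    [[33,-29.5,0],0,85],
    [[33,-29.5,0],0,85],
    [[33,-29.5,0],0,85],
    [[33,-29.5,0],0,85],
    [[33,-29.5,0],0,85],
    [[33,-29.5,0],0,85],
    [[33,-29.5,0],0,85],
    [[33,-29.5,0],0,85],
  ],
)

```text
time_s: 1.65
eef_pos: [0.4525, -0.0331, 0.2533]
eef_rot: [0.0, 0.977, 0.215, 0.0]
wrist_force: [1.8, -1.2, -0.2]
opening: 0.996
grasp_force: 0.0
```

>>> servo_tool(
  commands=[
    [[0,0,0],-0.18,62],
    [[0,0,0],-0.18,62],
    [[0,0,0],-0.18,62],
    [[0,0,0],-0.18,62],
    [[0,0,0],-0.18,62],
    [[0,0,0],-0.18,62],
    [[0,0,0],-0.18,62],
    [[0,0,0],-0.18,62],
    [[0,0,0],-0.18,62],
    [[0,0,0],-0.18,62],
    [[0,0,0],-0.18,62],
    [[0,0,0],-0.18,62],
    [[0,0,0],-0.18,62],
    [[0,0,0],-0.18,62],
    [[0,0,0],-0.18,62],
    [[0,0,0],-0.18,62],
    [[0,0,0],-0.18,62],
    [[0,0,0],-0.18,62],
    [[0,0,0],0,62],
  ],
)

```text
time_s: 4.03
eef_pos: [0.452, -0.0345, 0.2531]
eef_rot: [-0.0, -0.262, 0.965, 0.0]
wrist_force: [-0.9, -0.3, 0.4]
opening: 0.726
grasp_force: 0.0
```

```bash
cat > st.py <<'E'
from h import *
from scipy.spatial.transform import Rotation as Ro
def st(tgt=None,pr=True):
    o=ctrl.get_obs();q=o["eef_rot"];R=Ro.from_quat([*q[1:],q[0]]).as_matrix()
    print("t",round(o["time_s"],2),"p",o["eef_pos"].round(4),"yaw",round(np.arctan2(R[1,0],R[0,0])%(2*np.pi),3),"tilt",round(np.degrees(np.arccos(-R[2,2])),1),"open",round(85.4*o["opening"],1),"gf",round(o["grasp_force"],1),"F",o["wrist_force"].round(1),"M",o["torque"].round(2),"j",o["q"].round(2))
    if tgt is not None: print("to go mm",(1000*R.T@(np.array(tgt)-o["eef_pos"])).round(1))
    return o,R
E
python3 - <<'E'
from st import *
st((.4544,-.0323,.07))
hp,yaw=np.array([.5785,-.0251,0]),.8118
Rh=Ro.from_euler("z",yaw).as_matrix()
n=Rh@[-np.sin(np.radians(32)),0,np.cos(np.radians(32))]; up=Rh@[np.cos(np.radians(32)),0,np.sin(np.radians(32))]; yh=Rh[:,1]
K=hp+Rh@[-.08,.085,.042]; C=K+.031*n
c=ctrl.camera("wrist"); im=c["color"].copy()
# rectify the knob's top face: 60 mm square, up the slope = up, 6 px/mm... right = -hob y
g=np.array([[C+up*(.03-v/8000)+(-yh)*(u/8000-.03) for u in range(480)] for v in range(480)]).reshape(-1,3)
uv=proj(c,g).reshape(480,480,2).astype(np.float32)
r=cv2.remap(im,uv[...,0],uv[...,1],cv2.INTER_LINEAR)
cv2.circle(r,(240,240),160,(255,0,0),1)
T=ctrl.camera("top")
print(proj(c,C),proj(T,C))
save(np.hstack([cv2.resize(im,(320,200)) if 0 else r,cv2.copyMakeBorder(cv2.resize(im,(320,200)),0,280,0,0,0)]),"knob1.png")
E
```

```text
t 4.03 p [ 0.452  -0.0345  0.2531] yaw 3.671 tilt 0.0 open 62.0 gf 0.0 F [-0.9 -0.3  0.4] M [ 0.01  0.03 -0.02] j [-0.34 -0.1   1.9  -0.    1.34 -2.44]
to go mm [ -3.2   0.6 183.1]
[[320.02843495 188.04677877]] [[337.58683961 229.80607744]]
```

View pics/knob1.png

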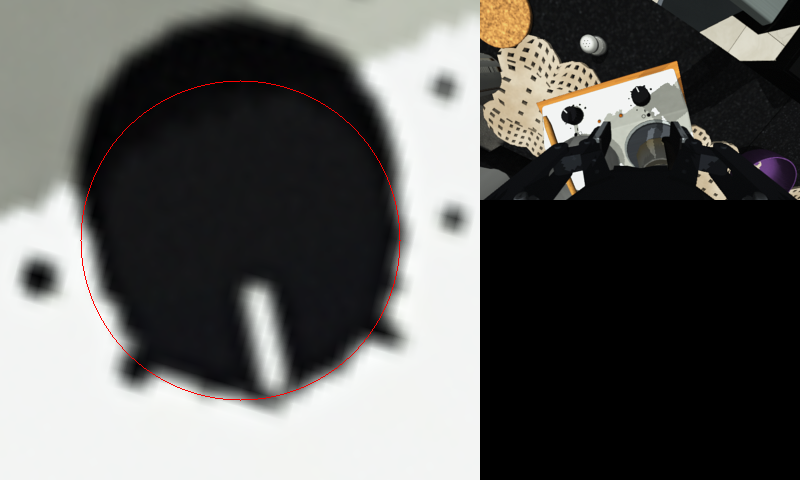

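The close view of the knob's face, rectified with up the slope as up, has the pointer's tip at (275,390) around centre (240,240). That is about 2.9 rad clockwise. The predicted rim matches to about 1 mm.

>>> servo_tool(
  commands=[
    [[-3,0.6,0],0.14,56],
    [[0,0,25],0.13,56],
    [[0,0,40],0,56],
    [[0,0,40],0,56],
    [[0,0,30],0,56],
    [[0,0,20],0,56],
    [[0,0,12],0,56],
    [[0,0,7],0,56],
    [[0,0,5],0,56],
    [[0,0,0],0,56],
  ],
)

```text
time_s: 5.38
eef_pos: [0.4547, -0.0326, 0.0745]
eef_rot: [0.0, -0.13, 0.992, -0.0]
wrist_force: [0.9, 0.2, 0.4]
opening: 0.652
grasp_force: 0.0
```

```bash
python3 -c "
from st import *
st((.4544,-.0323,.072)); c=ctrl.camera('wrist'); save(c['color'],'w2.png')"
```

```text
t 5.38 p [ 0.4547 -0.0326  0.0745] yaw 3.403 tilt 0.0 open 55.7 gf 0.0 F [0.9 0.2 0.4] M [-0.04 -0.   -0.02] j [-0.33  0.17  2.03  0.    0.94 -2.16]
to go mm [0.2 0.3 2.5]
```

View pics/w2.png

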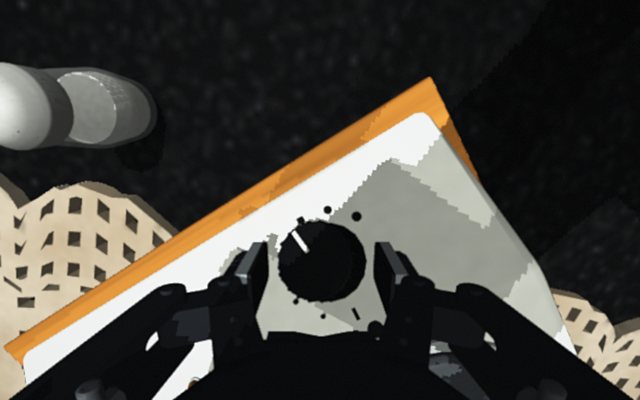

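The knob, at (320,262), is centred between the pads and clear of them. Its pointer is at (302,240). Next I close and do the first stroke.

>>> servo_tool(
  commands=[
    [[0,0,1.5],0,36],
    [[0,0,0],0,36],
    [[0,0,0],0,36],
    [[0,0,0],-0.13,36],
    [[0,0,0],-0.13,36],
    [[0,0,0],-0.13,36],
    [[0,0,0],-0.13,36],
    [[0,0,0],-0.13,36],
    [[0,0,0],-0.13,36],
    [[0,0,0],-0.13,36],
    [[0,0,0],0,36],
  ],
)

```text
time_s: 6.8
eef_pos: [0.4561, -0.0342, 0.0755]
eef_rot: [0.001, -0.552, 0.834, -0.002]
wrist_force: [-10.9, -4.6, 23.0]
opening: 0.443
grasp_force: 77.5
```

```bash
cat > kn.py <<'E'
from st import *
import sys
o,Rt=st((.4544,-.0323,.073))
a=np.radians(32);Rh=Ro.from_euler("z",.8118).as_matrix()
n=Rh@[-np.sin(a),0,np.cos(a)];up=Rh@[np.cos(a),0,np.sin(a)];yh=Rh[:,1]
C=np.array([.5785,-.0251,0])+Rh@[-.08,.085,.042]+.031*n
c=ctrl.camera("wrist");th=np.radians(np.arange(0,360,1.))
s=0
for r in (.012,.014,.016,.018):
    P=C+r*np.cos(th)[:,None]*up+r*np.sin(th)[:,None]*(-yh)
    uv=proj(c,P).astype(np.float32)
    s=s+cv2.remap(cv2.cvtColor(c["color"],cv2.COLOR_RGB2GRAY),uv[None,:,0],uv[None,:,1],cv2.INTER_LINEAR)[0].astype(float)/4
i=np.argsort(-s)[:8]; print("pointer deg",th[i]*180/np.pi,s[i].round())
if len(sys.argv)>1: save(c["color"],sys.argv[1])
E
python3 kn.py w3.png
```

```text
t 6.8 p [ 0.4561 -0.0342  0.0755] yaw 4.312 tilt 0.3 open 37.8 gf 77.5 F [-10.9  -4.6  23. ] M [-1.38  0.14 -1.17] j [-0.33  0.17  2.03 -0.    0.94 -3.07]
to go mm [-1.1  2.3  2.5]
pointer deg [133. 132. 134. 131. 135. 130. 136. 129.] [249. 248. 248. 247. 246. 227. 227. 190.]
```

>>> servo_tool(
  commands=[
    [[0,0,0],0,56],
    [[0,0,0],0,56],
    [[0,0,0],0.15,56],
    [[0,0,0],0.15,56],
    [[0,0,0],0.15,56],
    [[0,0,0],0.15,56],
    [[0,0,0],0.15,56],
    [[0,0,0],0.15,56],
    [[0,0,0],0,56],
  ],
)

```text
time_s: 7.98
eef_pos: [0.4544, -0.0324, 0.0726]
eef_rot: [-0.0, -0.136, 0.991, 0.0]
wrist_force: [0.5, -0.6, -0.2]
opening: 0.654
grasp_force: 0.0
```

```bash
python3 kn.py
```

```text
t 7.97 p [ 0.4544 -0.0324  0.0726] yaw 3.414 tilt 0.0 open 55.8 gf 0.0 F [ 0.5 -0.6 -0.2] M [-0.04  0.02 -0.05] j [-0.33  0.18  2.03  0.    0.93 -2.18]
to go mm [ 0.   0.1 -0.4]
pointer deg [134. 133. 132. 135. 131. 136. 130. 137.] [249. 248. 247. 246. 242. 233. 218. 196.]
```

>>> servo_tool(
  commands=[
    [[0,0,1],0,36],
    [[0,0,0],0,36],
    [[0,0,0],0,36],
    [[0,0,0],-0.13,36],
    [[0,0,0],-0.13,36],
    [[0,0,0],-0.13,36],
    [[0,0,0],-0.13,36],
    [[0,0,0],-0.13,36],
    [[0,0,0],-0.13,36],
    [[0,0,0],-0.13,36],
    [[0,0,0],0,36],
    [[0,0,0],0,56],
    [[0,0,0],0,56],
    [[0,0,0],0.15,56],
    [[0,0,0],0.15,56],
    [[0,0,0],0.15,56],
    [[0,0,0],0.15,56],
    [[0,0,0],0.15,56],
    [[0,0,0],0.15,56],
    [[0,0,0],0,56],
  ],
)

```text
time_s: 10.52
eef_pos: [0.4544, -0.0324, 0.0716]
eef_rot: [-0.0, -0.141, 0.99, 0.0]
wrist_force: [0.8, 0.4, 0.3]
opening: 0.653
grasp_force: 0.0
```

```bash
python3 kn.py
```

```text
t 10.53 p [ 0.4544 -0.0324  0.0716] yaw 3.425 tilt 0.0 open 55.8 gf 0.0 F [0.8 0.4 0.3] M [ 0.    0.   -0.05] j [-0.33  0.18  2.03  0.    0.93 -2.19]
to go mm [ 0.   0.1 -1.4]
pointer deg [ 98.  97.  99.  96. 100.  95. 101. 102.] [146. 144. 144. 137. 136. 121. 120.  98.]
```

>>> servo_tool(
  commands=[
    [[0,0,0],0,36],
    [[0,0,0],0,36],
    [[0,0,0],0,36],
    [[0,0,0],-0.13,36],
    [[0,0,0],-0.13,36],
    [[0,0,0],-0.13,36],
    [[0,0,0],-0.13,36],
    [[0,0,0],-0.13,36],
    [[0,0,0],-0.13,36],
    [[0,0,0],-0.13,36],
    [[0,0,0],0,36],
    [[0,0,0],0,56],
    [[0,0,0],0,56],
    [[0,0,0],0.15,56],
    [[0,0,0],0.15,56],
    [[0,0,0],0.15,56],
    [[0,0,0],0.15,56],
    [[0,0,0],0.15,56],
    [[0,0,0],0.16,56],
    [[0,0,0],0,56],
  ],
)

```text
time_s: 13.08
eef_pos: [0.4545, -0.0324, 0.0716]
eef_rot: [-0.0, -0.141, 0.99, 0.0]
wrist_force: [0.6, -0.2, -0.9]
opening: 0.654
grasp_force: 0.0
```

>>> servo_tool(
  commands=[
    [[0,0,0],0,36],
    [[0,0,0],0,36],
    [[0,0,0],0,36],
    [[0,0,0],-0.13,36],
    [[0,0,0],-0.13,36],
    [[0,0,0],-0.13,36],
    [[0,0,0],-0.13,36],
    [[0,0,0],-0.13,36],
    [[0,0,0],-0.13,36],
    [[0,0,0],-0.13,36],
    [[0,0,0],0,36],
    [[0,0,0],0,56],
    [[0,0,0],0,56],
    [[0,0,0],0.15,56],
    [[0,0,0],0.15,56],
    [[0,0,0],0.15,56],
    [[0,0,0],0.15,56],
    [[0,0,0],0.15,56],
    [[0,0,0],0.16,56],
    [[0,0,0],0,56],
  ],
)

```text
time_s: 15.58
eef_pos: [0.4545, -0.0324, 0.0716]
eef_rot: [-0.0, -0.141, 0.99, 0.0]
wrist_force: [-0.1, -0.8, 0.2]
opening: 0.656
grasp_force: 0.0
```

```bash
python3 kn.py
```

```text
t 15.57 p [ 0.4545 -0.0324  0.0716] yaw 3.426 tilt 0.0 open 56.0 gf 0.0 F [-0.1 -0.8  0.2] M [ 0.04 -0.01 -0.03] j [-0.33  0.18  2.03  0.    0.93 -2.19]
to go mm [ 0.   0.1 -1.4]
pointer deg [22. 21. 23. 20. 19. 24. 25. 18.] [115. 114. 113. 112. 105. 104.  92.  90.]
```

>>> servo_tool(
  commands=[
    [[0,0,0],0,36],
    [[0,0,0],0,36],
    [[0,0,0],0,36],
    [[0,0,0],-0.13,36],
    [[0,0,0],-0.13,36],
    [[0,0,0],-0.13,36],
    [[0,0,0],-0.13,36],
    [[0,0,0],-0.13,36],
    [[0,0,0],-0.1,36],
    [[0,0,0],0,36],
    [[0,0,0],0,60],
    [[0,0,0],0,60],
    [[0,0,0],0,60],
    [[0,0,-20],0,60],
    [[0,0,-50],0,60],
    [[0,0,-50],0,60],
    [[0,0,-40],0,60],
    [[0,0,-20],0,60],
    [[0,0,0],0,60],
  ],
)

```text
time_s: 18.0
eef_pos: [0.4553, -0.033, 0.2533]
eef_rot: [0.001, -0.493, 0.87, -0.001]
wrist_force: [0.8, 0.1, 0.2]
opening: 0.703
grasp_force: 0.0
```

```bash
cat >> kn.py <<'E'
g=np.array([[C+up*(.03-v/8000)+(-yh)*(u/8000-.03) for u in range(480)] for v in range(480)]).reshape(-1,3)
uv=proj(c,g).reshape(480,480,2).astype(np.float32)
save(cv2.remap(c["color"],uv[...,0],uv[...,1],cv2.INTER_LINEAR),"knob9.png")
T=ctrl.camera("top"); d=np.array([np.cos(-2.752),np.sin(-2.752)])
save(cv2.resize(T["color"][150:250,260:360],None,fx=4,fy=4,interpolation=cv2.INTER_CUBIC),"top2.png")
E
python3 kn.py
```

```text
t 18.0 p [ 0.4553 -0.033   0.2533] yaw 4.173 tilt 0.2 open 60.0 gf 0.0 F [0.8 0.1 0.2] M [ 0.03 -0.09  0.04] j [-0.33 -0.1   1.89 -0.    1.34 -2.94]
to go mm [  0.    1.8 180.3]
pointer deg [5. 4. 6. 3. 7. 2. 8. 1.] [194. 194. 193. 186. 184. 176. 170. 161.]
```

View pics/knob9.png

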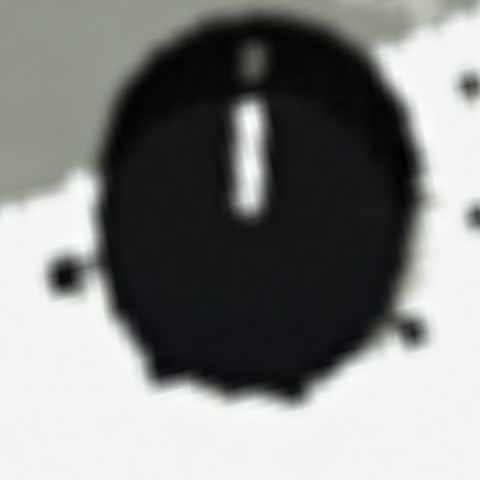

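The pointer line now runs straight up the slope, from (250,215) to (248,100). I'll check the angle numerically, along with the grasp offsets.

```bash
python3 - <<'E'
from st import *
im=cv2.imread("pics/knob9.png",0); m=np.zeros_like(im); m[90:225,215:285]=(im[90:225,215:285]>110)
v,u=np.nonzero(m); P=np.c_[u,v].astype(np.float32); vx,vy,x0,y0=cv2.fitLine(P,cv2.DIST_HUBER,0,.01,.01).ravel()
if vy>0: vx,vy=-vx,-vy
print("dir deg",np.degrees(np.arctan2(vx,-vy)),len(P))
# handle in wrist cloud
c=ctrl.camera("wrist"); W=cloud(c); hs=cv2.cvtColor(c["color"],cv2.COLOR_RGB2HSV)
ax=np.array([.5535,.0728]); d=np.array([np.cos(-2.752),np.sin(-2.752)])
rel=W[...,:2]-ax; rr=rel@d; tt=rel@[-d[1],d[0]]
mm=(hs[...,2]<70)&(W[...,2]>.2)&(W[...,2]<.235)&(rr>.05)&(rr<.11)&(abs(tt)<.04)
print(mm.sum(), "t",np.percentile(tt[mm],[5,50,95]) if mm.sum() else 0,"r",np.percentile(rr[mm],[2,98]) if mm.sum() else 0)
T=ctrl.camera("top"); W=cloud(T); hs=cv2.cvtColor(T["color"],cv2.COLOR_RGB2HSV); rel=W[...,:2]-ax; r=np.linalg.norm(rel,axis=2)
k=(r<.02)&(hs[...,2]<80)&(W[...,2]>.22); uv=np.argwhere(k)[:,::-1]; print(len(uv)); 
if len(uv): print("lid knob",ray(T,uv.mean(0),.255))
E
python3 -c "
from st import *
st((.4860,.0450,.255))"
```

```text
dir deg 0.046996024 3109
192 t [0.00481358 0.01318703 0.01585817] r [0.07719123 0.08639067]
0
t 18.2 p [ 0.4536 -0.0323  0.2502] yaw 4.173 tilt 0.2 open 59.7 gf 0.0 F [ 0.3 -0.4 -0.1] M [-0.04  0.02 -0.08] j [-0.33 -0.09  1.9  -0.    1.34 -2.94]
to go mm [-82.9  12.   -4.9]
```

>>> servo_tool(
  commands=[
    [[0,0,-40],0,50],
    [[-20,3,-40],0,50],
    [[-30,4,0],0,50],
    [[-33,5,0],0,50],
    [[0,0,0],0.16,50],
    [[0,0,0],0.16,50],
    [[0,0,0],0.16,50],
    [[0,0,0],0.163,50],
    [[0,0,0],0,50],
  ],
)

```text
time_s: 19.32
eef_pos: [0.4864, 0.0449, 0.3304]
eef_rot: [-0.001, -0.194, 0.981, 0.0]
wrist_force: [-0.3, 0.1, 0.6]
opening: 0.589
grasp_force: 0.0
```

```bash
python3 - <<'E'
from st import *
st((.4860,.0450,.209))
c=ctrl.camera("wrist"); save(c["color"],"w5.png")
ax=np.array([.5535,.0728]); d=np.array([np.cos(-2.752),np.sin(-2.752)])
for r,z in ((0,.255),(.073,.221),(.095,.215)): print(r,proj(c,np.r_[ax+d*r,z]).round(0))
E
```

```text
t 19.32 p [0.4864 0.0449 0.3304] yaw 3.531 tilt 0.1 open 50.3 gf 0.0 F [-0.3  0.1  0.6] M [ 0.03 -0.03  0.02] j [-0.15 -0.07  1.72 -0.    1.5  -2.11]
to go mm [1.000e-01 1.000e-01 1.214e+02]
0 [[321. 310.]]
0.073 [[321. 210.]]
0.095 [[321. 183.]]
```

View pics/w5.png

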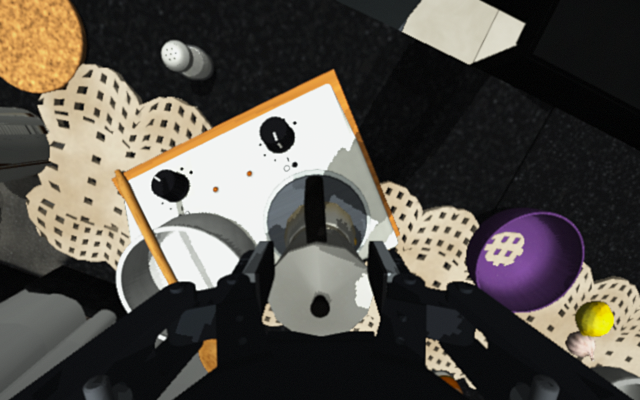

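The handle (304–327, 180–240) lies within about 3 mm of the prediction, turned about 2° to the left. I'll correct for that, descend and grip.

>>> servo_tool(
  commands=[
    [[0,-2,20],-0.03,50],
    [[0,0,30],0,50],
    [[0,0,30],0,50],
    [[0,0,22],0,50],
    [[0,0,12],0,50],
    [[0,0,7],0,50],
    [[0,0,0],0,50],
    [[0,0,0],0,10],
    [[0,0,0],0,10],
    [[0,0,0],0,10],
    [[0,0,0],0,10],
    [[0,0,0],0,10],
  ],
)

```text
time_s: 20.88
eef_pos: [0.4881, 0.0428, 0.2118]
eef_rot: [0.001, -0.208, 0.978, -0.0]
wrist_force: [-1.7, -0.3, 5.8]
opening: 0.195
grasp_force: 59.6
```

>>> servo_tool(
  commands=[
    [[0,0,-2],0,10],
    [[0,0,-4],0,10],
    [[0,0,-6],0,10],
    [[0,0,-8],0,10],
    [[0,0,0],0,10],
  ],
)

```text
time_s: 21.5
eef_pos: [0.4882, 0.0429, 0.2318]
eef_rot: [0.001, -0.208, 0.978, -0.0]
wrist_force: [0.4, 0.0, -4.9]
opening: 0.198
grasp_force: 58.5
```

```bash
python3 - <<'E'
from st import *
st((.4860-.0945,.0450-.492,.209))
c=ctrl.camera("wrist"); hs=cv2.cvtColor(c["color"],cv2.COLOR_RGB2HSV)
W=cloud(c); ax=np.array([.5535,.0728]); rel=W[...,:2]-ax; r=np.linalg.norm(rel,axis=2)
m=(r<.045)&(r>.012)&(W[...,2]>.22)&(hs[...,2]>90)&(hs[...,1]<50); P=W[m]; cc=P.mean(0); n=np.linalg.svd(P-cc,full_matrices=False)[2][2]
print(m.sum(),cc,n,np.percentile(P[:,2],[5,95]))
E
```

```text
t 21.5 p [0.4882 0.0429 0.2318] yaw 3.56 tilt 0.1 open 16.9 gf 58.5 F [ 0.4  0.  -4.9] M [-0.09  0.26 -0.  ] j [-0.16  0.01  1.84  0.    1.29 -2.14]
to go mm [ 287.4 -408.4   22.7]<stdin>:5: RuntimeWarning: Mean of empty slice.
  ret = um.true_divide(
Traceback (most recent call last):
IndexError: index 2 is out of bounds for axis 0 with size 0
```

>>> servo_tool(
  commands=[
    [[0,0,-8],0,10],
    [[4,0,-14],0,10],
    [[8,0,-18],0,10],
    [[12,0,-20],0,10],
    [[14,0,-18],0,10],
    [[12,0,-10],0,10],
    [[7,0,-5],0,10],
    [[3,0,-2],0,10],
    [[0,0,0],0,10],
  ],
)

```text
time_s: 22.68
eef_pos: [0.4326, 0.0186, 0.3255]
eef_rot: [-0.0, -0.207, 0.978, 0.0]
wrist_force: [0.9, 0.2, -4.0]
opening: 0.199
grasp_force: 58.7
```

>>> servo_tool(
  commands=[
    [[5,-9,0],0,10],
    [[5,-9,0],0,10],
    [[10,-18,0],0,10],
    [[10,-18,0],0,10],
    [[15,-27.5,0],0,10],
    [[15,-27.5,0],0,10],
    [[15,-27.5,0],0,10],
    [[15,-27.5,0],0,10],
    [[15,-27.5,0],0,10],
    [[15,-27.5,0],0,10],
    [[15,-27.5,0],0,10],
    [[15,-27.5,0],0,10],
    [[15,-27.5,0],0,10],
    [[15,-27.5,0],0,10],
    [[15,-27.5,0],0,10],
    [[10,-18,0],0,10],
    [[10,-18,0],0,10],
    [[5,-9,0],0,10],
    [[5,-9,0],0,10],
    [[0,0,0],0,10],
  ],
)

```text
time_s: 25.18
eef_pos: [0.3939, -0.4481, 0.3257]
eef_rot: [-0.0, -0.208, 0.978, 0.0]
wrist_force: [0.6, 0.1, -3.7]
opening: 0.202
grasp_force: 58.9
```

```bash
python3 - <<'E'
from st import *
o,R=st((.3942,-.4471,.1428))
a=o["eef_pos"]-.0725*R[:,0]; print("pot axis est",a[:2])
S=ctrl.camera("scene");T=ctrl.camera("top");w=ctrl.camera("wrist")
B=a-[0,0,.1308]
for z in(0,.158): print(z,proj(S,a+[0,0,z-.1308]).round(),"trivet",proj(S,[.4595,-.417,.012]).round())
p=proj(S,a)[0].astype(int)
s=S["color"][p[1]-100:p[1]+100,p[0]-100:p[0]+100]
q=proj(T,[.459,-.417,.012])[0].astype(int); t=T["color"][q[1]-60:q[1]+60,q[0]-60:q[0]+60]
save(np.hstack([cv2.resize(s,(400,400)),cv2.resize(t,(400,400))]),"place.png"); print(p,q)
E
```

```text
t 25.18 p [ 0.3939 -0.4481  0.3257] yaw 3.56 tilt 0.0 open 17.2 gf 58.9 F [ 0.6  0.1 -3.7] M [-0.12  0.2   0.01] j [-1.05  0.18  1.46 -0.    1.5  -3.04]
to go mm [ -0.7   0.8 182.9]
pot axis est [ 0.46012399 -0.41866506]
0 [[401. 257.]] trivet [[392. 304.]]
0.158 [[410. 210.]] trivet [[392. 304.]]
[408 218] [455 230]
```

View pics/place.png

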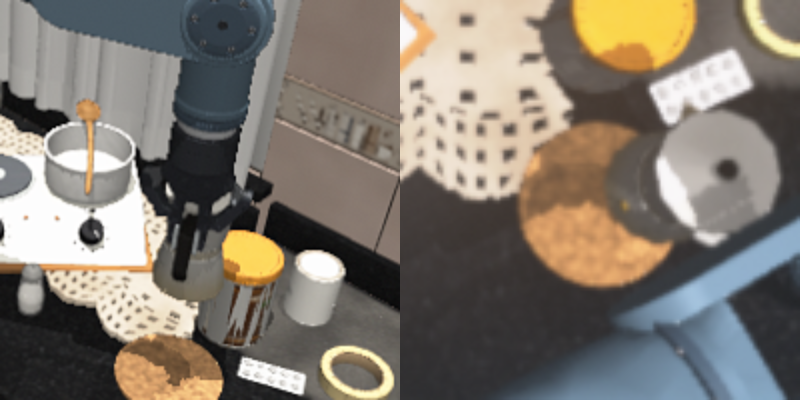

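The pot hangs upright over the trivet. In the left panel its foot is at (188,285) and the trivet at (168,372). In the right panel the trivet's centre is about (602,204). I'll lower it now.

>>> servo_tool(
  commands=[
    [[0,0,8],0,10],
    [[0,0,16],0,10],
    [[0,0,22],0,10],
    [[0,0,22],0,10],
    [[0,0,22],0,10],
    [[0,0,22],0,10],
    [[0,0,20],0,10],
    [[0,0,16],0,10],
    [[0,0,10],0,10],
    [[0,0,6],0,10],
    [[0,0,4],0,10],
    [[0,0,3],0,10],
    [[0,0,2],0,10],
    [[0,0,2],0,10],
    [[0,0,2],0,10],
    [[0,0,1],0,10],
    [[0,0,0],0,10],
  ],
)

```text
time_s: 27.45
eef_pos: [0.3939, -0.4478, 0.1477]
eef_rot: [-0.0, -0.208, 0.978, 0.0]
wrist_force: [-0.1, 0.0, -4.3]
opening: 0.197
grasp_force: 58.9
```

>>> servo_tool(
  commands=[
    [[0,0,1.5],0,10],
    [[0,0,1],0,10],
    [[0,0,1],0,10],
    [[0,0,0],0,10],
  ],
)

```text
time_s: 27.95
eef_pos: [0.3938, -0.4478, 0.1442]
eef_rot: [-0.0, -0.208, 0.978, 0.0]
wrist_force: [-0.1, 0.2, -3.9]
opening: 0.199
grasp_force: 58.9
```

>>> servo_tool(
  commands=[
    [[0,0,0.7],0,10],
    [[0,0,0.7],0,10],
    [[0,0,0],0,10],
  ],
)

```text
time_s: 28.32
eef_pos: [0.3939, -0.448, 0.1431]
eef_rot: [0.0, -0.208, 0.978, -0.0]
wrist_force: [-1.2, -0.0, -2.0]
opening: 0.195
grasp_force: 59.2
```

Contact is beginning, so I'll go a little further, release and rise.

>>> servo_tool(
  commands=[
    [[0,0,0.5],0,10],
    [[0,0,0.5],0,10],
    [[0,0,0.3],0,10],
    [[0,0,0],0,10],
  ],
)

```text
time_s: 28.82
eef_pos: [0.3938, -0.4482, 0.1429]
eef_rot: [-0.0, -0.208, 0.978, -0.0]
wrist_force: [-3.5, 2.4, 7.7]
opening: 0.199
grasp_force: 60.5
```

>>> servo_tool(
  commands=[
    [[0,0,0],0,22],
    [[0,0,0],0,30],
    [[0,0,0],0,45],
    [[0,0,0],0,50],
    [[0,0,-15],0,50],
    [[0,0,-35],0,50],
    [[0,0,-45],0,50],
    [[0,0,-45],0,50],
    [[0,0,-20],0,50],
    [[0,0,0],0,50],
  ],
)

```text
time_s: 30.08
eef_pos: [0.3945, -0.4488, 0.3049]
eef_rot: [0.001, -0.208, 0.978, -0.003]
wrist_force: [-0.5, -0.4, -1.1]
opening: 0.585
grasp_force: 0.0
```

```bash
python3 - <<'E'
from st import *
st()
T=ctrl.camera("top"); c=ctrl.camera("wrist")
for n,C in(("top",T),("wrist",c)):
    W=cloud(C); m=(np.hypot(W[...,0]-.459,W[...,1]+.419)<.075)&(abs(W[...,2]-.172)<.012)
    P=W[m]
    if len(P)>50:
        A=np.c_[P[:,:2],np.ones(len(P))]; k=np.linalg.lstsq(A,P[:,2],rcond=None)[0]
        print(n,len(P),"lid z",np.median(P[:,2]),"slope",k[:2],"circle",cv2.minEnclosingCircle(P[:,:2].astype(np.float32)))
    b=(np.hypot(W[...,0]-.459,W[...,1]+.419)<.03)&(C["color"].max(2)<60)&(W[...,2]>.15); uv=np.argwhere(b)[:,::-1]
    if len(uv): print("knob",ray(C,uv.mean(0),.186),len(uv))
E
```

```text
t 30.07 p [ 0.3945 -0.4488  0.3049] yaw 3.56 tilt 0.3 open 50.0 gf 0.0 F [-0.5 -0.4 -1.1] M [-0.    0.01 -0.04] j [-1.05  0.19  1.49  0.    1.45 -3.04]
top 740 lid z 0.16516127603908828 slope [-0.00014746  0.00205976] circle ((0.4620450735092163, -0.41366639733314514), 0.05099835991859436)
knob [ 0.49421087 -0.59003451  0.186     ] 68
wrist 5727 lid z 0.16381328786729107 slope [0.00883647 0.00072209] circle ((0.4607374668121338, -0.4189159870147705), 0.04797971248626709)
knob [ 0.45690164 -0.42021281  0.186     ] 208
```

```bash
python3 -c "
from bench import ctrl
print(ctrl.hand_in())"
```

```text
the job is handed in; nothing more can be done
None
```

The left knob is at its off stop, the moka pot stands upright within about 2 mm of the trivet's centre by camera, and the job is handed in at about 30 s; no verdict was returned.

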